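# Feed a jar rack past a spring gate

## Robot

A 6-joint arm with a two-finger parallel gripper is mounted at the origin on a cart in front of the work surface, level with it; the furniture and walls round the work are solid. World frame = base frame: x ahead of the robot, y to its left, z up, the work surface at z = 0. Lengths are in m, angles in rad, forces in N, time in s.
With the tool pointing down it reaches from about 0.35 to 0.725 m from the base axis. Payload 4.3 kg.
Tool frame: the origin (TCP) lies at the very end of the fingers, on their centre line; the grasp point (between the pads) lies 19 mm behind it; z points along the fingers, y is the direction in which the jaws open and shut (so a half turn about z gives the same grasp; the last joint's range is limited). The gripper opens to 85 mm and grips with 20 to 120 N. Pads are 22 mm wide; open, the fingers measure 114 mm over their backs; the gripper's body (76 mm by 85 mm) begins 54 mm behind the grasp point. The pads swing forward as they close: fully open they stand 13 mm farther back than shut.
Start: joints at [1.091, 0.377, 0.081, 1.274, 0, 1.46], TCP at [0.208, 0.536, 0.231] pointing down, gripper open.
Joint ranges: [-2.72, 2.72], [-0.84, 1.66], [-1.02, 1.22], [-1.77, 2.12], [-1.37, 1.28], [-3.14, 3.14]. Speed limits (rad/s): [2.57, 2.57, 3.14, 3.14, 3.14, 3.14].

## Interface

Orientations are given as a rotation vector (axis times angle).
In Python, from plant import env gives the robot as it stands.
- The arm moves only by the tool carry_out, never from a script. Its argument "rows" is a list of rows, each a list of 7 numbers: the shift along the tool's x, y, z as a fraction of full scale, then the turn, a rotation vector about the tool's x, y, z as a fraction of full scale, then the finger opening in mm, from 0 to 85.4. In form: [[dx, dy, dz, wx, wy, wz, claw], ...]. A call has 1 to 8 rows; each row is the pose to reach, as a shift and turn from the pose commanded when the call began, along the tool's axes at that moment; what a row does not reach only later rows make up. Full scale, the value 1, is 0.75 m for a shift and 45 degrees for a turn. A row lasts 1/8 s, in which the tool goes at most 62.5 mm and 10.7 degrees, less where a joint would pass 70% of its speed; a pose out of reach is approached as far as the arm can. A call with a number of a shift or a turn outside -1 to 1 is refused whole. A call with a gripper value outside its range is refused whole. The fingers move at their own pace and stop on an object; "grip_force" is the grip in N (left out, the last holds). Time passes only in rows, so rows that repeat a pose let the fingers close. It gives the time, the measured TCP pose, the force and the opening at its end, in the units of the state.
- env.observe(): the state, without advancing time (a new reading comes with each control period).
- env.get_image(name): name is "scene" or "top"; returns the picture (420x560x3 uint8, blue, green, red); there is no depth.
- env.camera_params(name): a dict with "intrinsics" (3x3 intrinsics, pixels), "xyz" and "orientation" of the camera in the world. Camera axes: x right, y up, looking along -z (the intrinsics and any distortion apply to the point x, -y, -z); pixel columns grow to the right and rows downward; lengths in m; the calibration is good to about 2 mm. A picture is of the moment at which its call begins. camera_params takes no time and is no camera call.
- env.close_job(): hands the job in, once; it reports no verdict.
The state is a dict: "time_s": time; "q": joint angles; "joint_vel": joint speeds; "tau": joint torques, N m; "position": TCP position; "tcp_rot": TCP orientation; "ft_force": force on the tool from outside, world axes, zero at the start; "torque": the same for the moment, N m; "finger_gap": opening from 0.0 (shut) to 1.0 (fully open).
Only numpy, scipy, OpenCV 4.12 (cv2) and the standard library are available. Lean on these libraries where they do the work, as an engineer would, in place of code of your own. Each camera call takes 0.05 s, during which the arm holds its last target.

## Task

The small wooden rack with two jars waits in the bench chute in front of a spring gate. With the gripper spread, hold the gate open with one fingertip by pushing its long rail sideways, away from the chute, and keep it open while the other finger pushes the rack forward by its tail plate, past the gate and fully home against the end stop; then let the gate spring shut behind the rack. The gate must never press on the rack; do not grip or lift anything, do not touch the jars, and leave the tools lying beside the chute where they are.

Things in the scene. Friction and masses are not known exactly. Their poses are not given: they have to be found in the camera images.
- chute: Feed chute fixed to the bench: wooden board 330 x 104 x 6 mm with two low guides 49 mm apart. Origin on the bench top on the centre line. +x = feed direction, +y = left (rail side). Board spans x -165..165, y -36..68 mm; the rack slides on it, 6 mm above the bench. Guides are 6 mm thick, tops 17 mm above the bench: fingertips 21 mm or more above the bench pass over them.
- end_stop (a point): Middle of the face of the end stop, 150 mm ahead (+x) of the chute's origin, on the centre line. The stop is 61 mm wide; its top is 30 mm above the bench.
- gate_hinge (a point): A point on the gate's hinge, a 6 mm shaft along the chute's x axis at y = 50 mm, 12 mm above the bench; this point is at chute x = -50 mm. Two steel uprights, 10 mm wide, 6 mm thick, at chute x = -153 and 55 mm join shaft and rail. Hinge blocks at x = -161 and 66 mm are 21 mm high.
- gate (a joint): Gate angle, rad: 0 shut (upright), 0.95 limit; growing = tilting outwards to the chute's +y. A spring always shuts it; pushing the rail sideways needs about 2.5 N at 0, 7 N at 0.7. From 0.6 up the rack passes without touching; hold about 0.7. The rack cannot push it open.
- gate_tip (a point): Middle of the free end of the gate's tongue, a 6 mm steel plate that bars the chute at chute x = 52..58 mm. Shut, the tongue reaches in to y = 13 mm, from 18 to 42 mm above the bench: it blocks the left side of the rack's box but stands clear of its narrow tail.
- gate_rail (a point): Point on the gate's rail at chute x = -50 mm. Rail: 8 mm steel bar parallel to the chute's x axis, x -153..55 mm, 41 mm from the hinge. Shut: axis at y = 50, 53 mm above the bench; at 0.7 rad: y = 76, 43 mm above. A fingertip between chute and rail moved to +y opens the gate and can slide along the rail; the offset is the same all along.
- rack: Loose wooden rack, about 0.2 kg, in the chute: open box 86 x 46 x 22 mm, two compartments with a jar each; behind it (-x) a low 12 mm wide tail ends in an upright push plate. Origin: centre of the box's underside; +x towards gate and stop; box x -43..43 mm. Home: origin at chute x = 107 mm, tail and plate still on the near side of the gate. The gate shuts only if it is within 5 mm of home.
- push_plate (a point): Middle of the rear (-x) face of the rack's push plate, 78 mm behind the rack's origin. The plate is 28 mm wide (y), 6 mm thick and reaches from 7 to 40 mm above the bench.
- jar_black_lid: Loose white jar with a black lid, 33 mm across, 24 mm high, in the rack's front compartment. Origin under its centre.
- jar_white_lid: Loose white jar with a white lid, 33 mm across, 24 mm high, in the rack's rear compartment. Origin under its centre.
- snips: Bystander: loose orange-handled snips, 30 x 120 x 13 mm, lying on the bench to the chute's right (-y).
- tweezers: Bystander: loose black tweezers, 13 x 127 x 9 mm, lying on the bench to the chute's right (-y).
Mind the look-alikes: they are no part of the job. There is more than one size of the jar_black_lid; the one meant has the size given above.

How it is judged:
By the outcome, as a careful person would: the job done as asked, in the order asked, and still so for the second after the job is handed in, with the robot touching nothing.
It also fails if it takes over 42 s, if anything falls off the work surface, if the arm or the gripper's body presses on something with over 40 N, if the wrist force passes 120 N, or if a joint passes its speed limit or range.

## Working session

There is one attempt and no reset: what is moved stays moved. The work goes in short steps, Python scripts to look and compute and a tool call to move; the robot and the scene stay as the last step left them, time stands still between calls to the robot, and variables do not carry over. Pictures are saved under pics/ and viewed, and the job is handed in when it is done.

Besides the shell and the picture viewer there is one more tool, called after "Call:" in YAML: its name, and indented under it one key for each argument. carry_out: Moves the arm, as the interface text tells. Shift numbers are shares of 0.75 m and turn numbers shares of 45 degrees, none past 1 either way. Its arguments: {"type":"object","properties":{"rows":{"type":"array"},"grip_force":{"type":"number"}},"required":["rows"]}

```bash
mkdir -p pics; ls; python3 - <<'E'
from plant import env
import cv2,json
s=env.observe(); print(s)
for n in("scene","top"):
    cv2.imwrite(f"pics/{n}0.png",env.get_image(n)); print(n,env.camera_params(n))
E
```

```text
pics
{'time_s': 0.0, 'q': array([1.09073487e+00, 3.78079224e-01, 7.96570113e-02, 1.27438943e+00,
       5.41279560e-06, 1.46052171e+00]), 'joint_vel': array([ 0.00037242, -0.00055011,  0.00044281, -0.00143865, -0.00093024,
       -0.00015869]), 'tau': array([ 8.84727015e-04, -4.63601875e+01,  2.69875252e+01,  2.07607361e-02,
       -1.46937969e-04, -2.40514126e-06]), 'position': array([0.20749777, 0.53557217, 0.23036369]), 'tcp_rot': array([-5.77446967e-01, -3.08746409e+00,  3.02571022e-03]), 'ft_force': array([ 0.29116971,  0.18557493, -0.10471268]), 'torque': array([-0.02068758,  0.07352516, -0.04353307]), 'finger_gap': 0.9993260547264223}
scene {'intrinsics': array([[380.24600092,   0.        , 282.77369412],
       [  0.        , 380.24600092, 214.13261153],
       [  0.        ,   0.        ,   1.        ]]), 'xyz': array([-0.04019894,  0.20644667,  0.571073  ]), 'orientation': array([ 0.57175807, -0.97691519, -1.85909478])}
top {'intrinsics': array([[543.78901542,   0.        , 276.84822273],
       [  0.        , 543.78901542, 212.00194813],
       [  0.        ,   0.        ,   1.        ]]), 'xyz': array([ 0.43502524, -0.14224592,  0.91606489]), 'orientation': array([ 0.13090089, -0.11273399, -1.55739462])}
```

View pics/scene0.png

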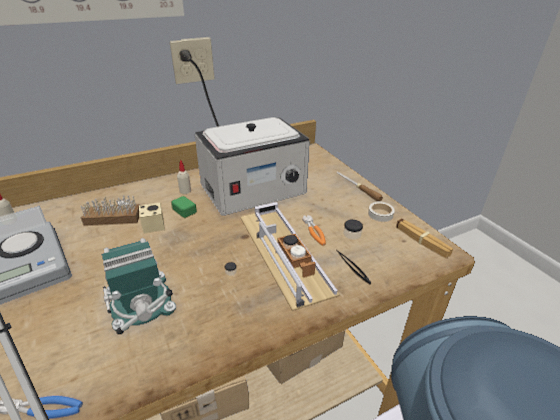

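View pics/top0.png

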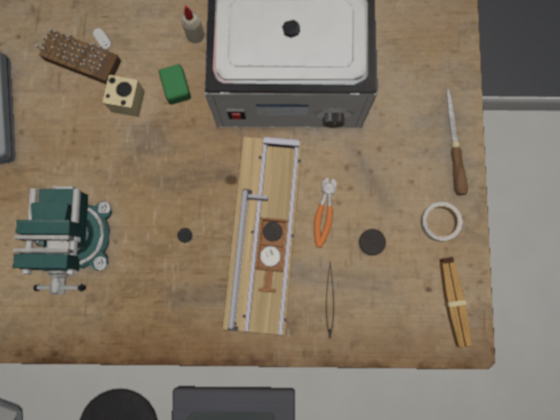

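```bash
python3 - <<'E'
import cv2
t=cv2.imread("pics/top0.png"); s=cv2.imread("pics/scene0.png")
c=t[125:235,215:315]; cv2.imwrite("pics/topA.png",cv2.resize(c,None,fx=5.4,fy=5.4,interpolation=cv2.INTER_CUBIC))
c=t[225:340,215:315]; cv2.imwrite("pics/topB.png",cv2.resize(c,None,fx=5.2,fy=5.2,interpolation=cv2.INTER_CUBIC))
c=s[195:310,230:350]; cv2.imwrite("pics/scA.png",cv2.resize(c,None,fx=5.2,fy=5.2,interpolation=cv2.INTER_CUBIC))
E
```

```text
(no output)
```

View pics/topA.png

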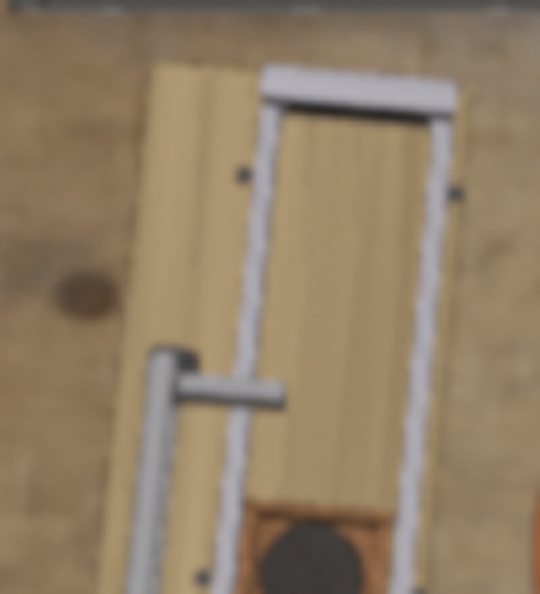

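View pics/topB.png

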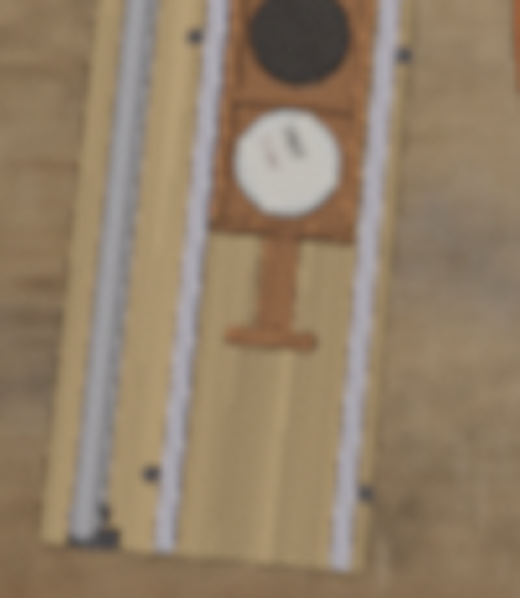

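View pics/scA.png

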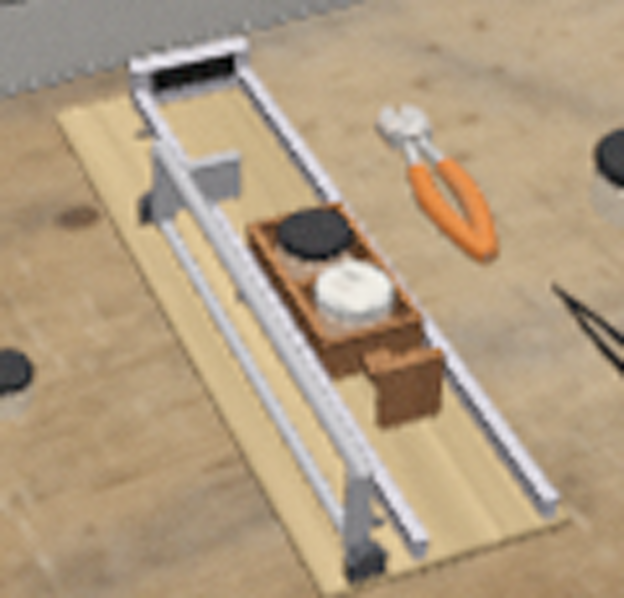

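```bash
cat > h.py <<'E'
import numpy as np, cv2
from scipy.spatial.transform import Rotation as R
from scipy.optimize import least_squares
def cam(env,n):
    p=env.camera_params(n); return np.array(p["intrinsics"]),np.array(p["xyz"]),R.from_rotvec(p["orientation"]).as_matrix()
def proj(c,P):
    K,t,M=c; q=(np.atleast_2d(P)-t)@M; q=q*[1,-1,-1]; u=q@K.T; return u[:,:2]/u[:,2:]
def unproj(c,uv,z):
    K,t,M=c; d=np.linalg.inv(K)@[uv[0],uv[1],1]; d=M@(d*[1,-1,-1]); return t+d*(z-t[2])/d[2]
E
cat > fit.py <<'E'
from h import *
from plant import env
ct=cam(env,"top"); cs=cam(env,"scene")
A=lambda x,y:((x+.5)/5.4-.5+215,(y+.5)/5.4-.5+125)
B=lambda x,y:((x+.5)/5.2-.5+215,(y+.5)/5.2-.5+225)
S=lambda x,y:((x+.5)/5.2-.5+230,(y+.5)/5.2-.5+195)
T=[(A(153,65),(165,68,6)),(B(42,543),(-165,68,6)),(B(363,570),(-165,-36,6)),(A(262,97),(150,30.5,30)),(A(453,110),(150,-30.5,30)),
(A(285,390),(58,13,42)),(A(284,408),(52,13,42))]
C=[(S(57,117),(165,68,6)),(S(572,520),(-165,-36,6)),(S(240,152),(55,13,42))]
def w(p,P):
    P=np.array(P)/1e3; c,s=np.cos(p[2]),np.sin(p[2]); return np.c_[p[0]+c*P[:,0]-s*P[:,1],p[1]+s*P[:,0]+c*P[:,1],P[:,2]]
f=lambda p:np.r_[(proj(ct,w(p,[b for a,b in T]))-[a for a,b in T]).ravel()]
g=lambda p:(proj(cs,w(p,[b for a,b in C]))-[a for a,b in C]).ravel()
r=least_squares(f,[.43,-.1,0]); print("top",r.x,np.round(r.fun.reshape(-1,2),1).tolist())
print("scene resid with it",np.round(g(r.x).reshape(-1,2),1).tolist())
r2=least_squares(lambda p:np.r_[f(p),g(p)],r.x); print("both",r2.x,np.round(r2.fun.reshape(-1,2),1).tolist())
p=r2.x; c,s=np.cos(p[2]),np.sin(p[2])
def ch(uv,z,cc=ct):
    q=unproj(cc,uv,z/1e3)[:2]-p[:2]; return np.round(1e3*np.array([c*q[0]+s*q[1],-s*q[0]+c*q[1]]),1)
print("plate rear top L,R",ch(B(225,341),40),ch(B(316,350),40))
print("box rear top",ch(B(209,230),28),ch(B(355,243),28)," front",ch(A(245,503),28),ch(A(395,515),28))
print("rail ends top",ch(A(163,350),57),ch(B(85,538),57))
print("scene plate top rear L,R",ch(S(376,380),40,cs),ch(S(441,355),40,cs), "bottom", ch(S(380,425),7,cs), ch(S(438,403),7,cs))
for n,P in dict(origin=(0,0,0),stop=(150,0,0)).items(): print(n,w(p,[P]))
E
python3 fit.py
```

```text
top [ 0.54011378 -0.12425137 -0.08206652] [[-0.4, -0.5], [-0.7, 0.7], [0.7, 1.6], [-0.4, -0.1], [0.4, 0.6], [0.3, -1.3], [0.1, -1.0]]
scene resid with it [[-0.9, -1.4], [-0.1, -0.8], [0.0, -0.3]]
both [ 0.5398337  -0.12423301 -0.08274332] [[-0.3, -0.4], [-0.8, 0.8], [0.6, 1.8], [-0.3, 0.0], [0.4, 0.8], [0.3, -1.1], [0.1, -0.9], [-0.8, -1.4], [-0.0, -0.7], [0.1, -0.2]]
plate rear top L,R [-95.7  14. ] [-95.8 -14.1]
box rear top [-61.8  22.9] [-61.6 -23. ]  front [22.6 22.8] [ 23.1 -23.2]
rail ends top [62.1 50. ] [-157.5   49. ]
scene plate top rear L,R [-100.7   18.6] [-97.2 -11.4] bottom [-93.7  11.9] [-91.  -15.6]
origin [[ 0.5398337  -0.12423301  0.        ]]
stop [[ 0.68932051 -0.13663035  0.        ]]
```

```bash
cat >> h.py <<'E'
PC=np.array([.5398,-.1242,-.0827])
def c2w(x,y,z):
    c,s=np.cos(PC[2]),np.sin(PC[2]); x,y,z=x/1e3,y/1e3,z/1e3
    return np.array([PC[0]+c*x-s*y,PC[1]+s*x+c*y,z])
def w2c(P):
    c,s=np.cos(PC[2]),np.sin(PC[2]); q=np.array(P)[:2]-PC[:2]
    return np.round(1e3*np.array([c*q[0]+s*q[1],-s*q[0]+c*q[1],P[2]]),1)
E
python3 - <<'E'
from h import *
from plant import env
s=env.observe(); M=R.from_rotvec(s["tcp_rot"]).as_matrix(); print(M.round(3))
ct=cam(env,"top"); cs=cam(env,"scene")
for uv in [(20,190),(105,290),(60,240)]: print(unproj(ct,uv,.1))
# goals: tool down, tool y = -+chute y
for sg in (1,-1):
    yd=sg*np.array([-np.sin(PC[2]),np.cos(PC[2]),0]); z=np.array([0,0,-1.]); x=np.cross(yd,z)
    G=np.c_[x,yd,z]; print(sg,np.degrees(R.from_matrix(M.T@G).as_rotvec()))
for P in [(-125,10,230),(-125,10,25)]:
    w=c2w(*P); print(w, "shift in tool", M.T@(w-s["position"])/.75)
E
```

```text
[[-0.932  0.361 -0.001]
 [ 0.361  0.932 -0.002]
 [ 0.    -0.002 -1.   ]]
[0.59340372 0.26300762 0.1       ]
[0.44275934 0.122833   0.1       ]
[0.5168999  0.19565492 0.1       ]
1 [ -0.10033435  -0.02621732 -16.44887563]
-1 [-3.76778782e-02  1.44194195e-01  1.63551059e+02]
[ 0.41605327 -0.10390846  0.23      ] shift in tool [-0.56739625 -0.69458011  0.0017492 ]
[ 0.41605327 -0.10390846  0.025     ] shift in tool [-0.56745138 -0.69409018  0.27508209]
```

Call:
carry_out:
  rows:
    - [-0.03, -0.025, 0, 0, 0, -0.03, 60]
    - [-0.09, -0.07, 0, 0, 0, -0.08, 50]
    - [-0.15, -0.12, 0, 0, 0, -0.13, 50]
    - [-0.21, -0.17, 0, 0, 0, -0.19, 50]
    - [-0.27, -0.225, 0, 0, 0, -0.24, 50]
    - [-0.33, -0.275, 0, 0, 0, -0.3, 50]
    - [-0.38, -0.33, 0, 0, 0, -0.34, 50]
    - [-0.42, -0.39, 0, 0, 0, -0.3655, 50]
  grip_force: 60

```text
time_s: 1.1
position: [0.3963, 0.1477, 0.231]
tcp_rot: [0.129, 3.139, -0.0]
ft_force: [0.7, 0.3, 0.1]
finger_gap: 0.586
```

```bash
cat > st.py <<'E'
from h import *
from plant import env
import sys
s=env.observe(); M=R.from_rotvec(s["tcp_rot"]).as_matrix()
c,si=np.cos(PC[2]),np.sin(PC[2]); f=s["ft_force"]
print("t",round(s["time_s"],2),"chute xyz",w2c(s["position"]),"F chute",np.round([c*f[0]+si*f[1],-si*f[0]+c*f[1],f[2]],2),"gap",round(85.4*s["finger_gap"],1),"yaw vs chute deg",np.round(np.degrees(np.arctan2(M[1,1],M[0,1])-PC[2])-90,2),"z",M[:,2].round(3))
for a in sys.argv[1:]:
    P=c2w(*map(float,a.split(","))); print(a,"shift",(M.T@(P-s["position"])/.75).round(4))
E
python3 st.py -- 2>/dev/null || python3 st.py -125,10,230 -125,10,80
```

```text
t 1.1 chute xyz [-165.4  259.2  231. ] F chute [0.65 0.31 0.09] gap 50.0 yaw vs chute deg 0.02 z [ 0. -0. -1.]
t 1.1 chute xyz [-165.4  259.2  231. ] F chute [0.65 0.31 0.09] gap 50.0 yaw vs chute deg 0.02 z [ 0. -0. -1.]
-125,10,230 shift [-0.0538 -0.3322  0.0014]
-125,10,80 shift [-0.0538 -0.3322  0.2014]
```

Call:
carry_out:
  rows:
    - [-0.01, -0.07, 0, 0, 0, 0, 50]
    - [-0.022, -0.14, 0.0, 0, 0, 0, 50]
    - [-0.034, -0.21, 0.02, 0, 0, 0, 50]
    - [-0.046, -0.28, 0.07, 0, 0, 0, 50]
    - [-0.054, -0.34, 0.13, 0, 0, 0, 50]
    - [-0.054, -0.346, 0.18, 0, 0, 0, 50]
    - [-0.054, -0.346, 0.188, 0, 0, 0, 50]

```text
time_s: 1.98
position: [0.4118, -0.1118, 0.0878]
tcp_rot: [-0.133, -3.133, -0.004]
ft_force: [0.2, 0.0, 0.2]
finger_gap: 0.589
```

```bash
python3 st.py; python3 - <<'E'
from plant import env
import cv2
t=env.get_image("top"); s=env.get_image("scene")
cv2.imwrite("pics/t1.png",cv2.resize(t[170:350,190:350],None,fx=3.3,fy=3.3,interpolation=cv2.INTER_CUBIC))
cv2.imwrite("pics/s1.png",cv2.resize(s[180:330,210:400],None,fx=4,fy=4,interpolation=cv2.INTER_CUBIC))
E
```

```text
t 1.98 chute xyz [-128.6    1.8   87.8] F chute [0.25 0.04 0.24] gap 50.3 yaw vs chute deg -0.11 z [-0.006  0.003 -1.   ]
```

View pics/t1.png

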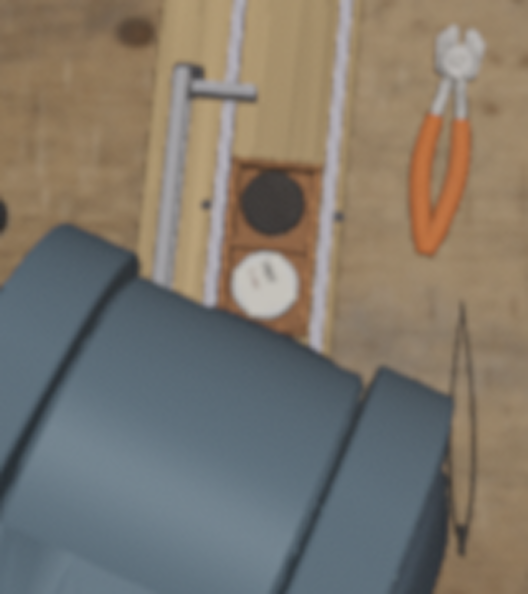

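View pics/s1.png

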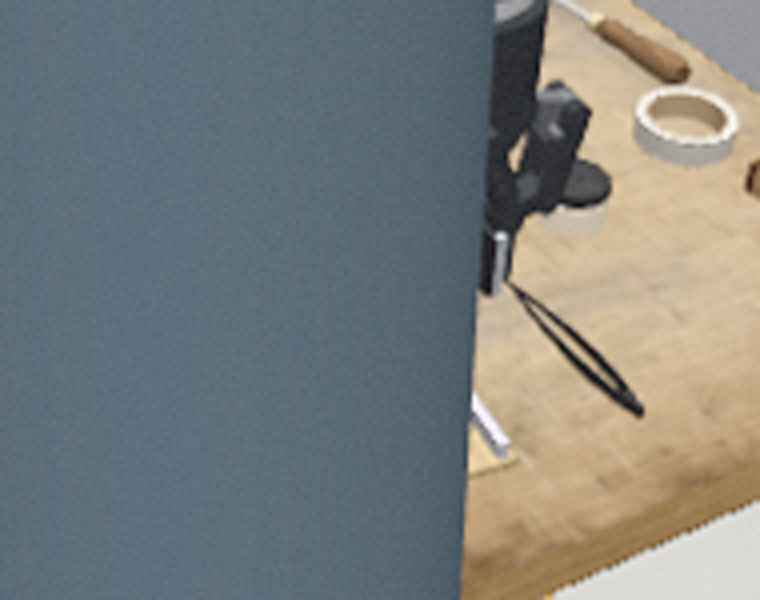

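Call:
carry_out:
  rows:
    - [0, 0, 0.02, 0, 0, 0, 50]
    - [0, 0, 0.03, 0, 0, 0, 50]
    - [0, 0, 0.03, 0, 0, 0, 50]
    - [0, 0, 0.03, 0, 0, 0, 50]

```text
time_s: 2.58
position: [0.4154, -0.1123, 0.0686]
tcp_rot: [0.129, 3.138, -0.001]
ft_force: [-0.2, 0.5, 0.6]
finger_gap: 0.586
```

```bash
python3 st.py -125,0,24
```

```text
t 2.58 chute xyz [-125.     1.5   68.6] F chute [-0.24  0.43  0.61] gap 50.0 yaw vs chute deg 0.03 z [ 0.001 -0.    -1.   ]
-125,0,24 shift [ 0.0001 -0.002   0.0595]
```

Call:
carry_out:
  rows:
    - [0, -0.002, 0.015, 0, 0, 0, 50]
    - [0, -0.002, 0.03, 0, 0, 0, 50]
    - [0, -0.002, 0.045, 0, 0, 0, 50]
    - [0, -0.002, 0.056, 0, 0, 0, 50]
    - [0, -0.002, 0.059, 0, 0, 0, 50]
    - [0, -0.002, 0.059, 0, 0, 0, 50]
    - [0, -0.002, 0.059, 0, 0, 0, 50]

```text
time_s: 3.45
position: [0.415, -0.114, 0.0239]
tcp_rot: [0.13, 3.138, -0.0]
ft_force: [0.2, -0.7, 0.1]
finger_gap: 0.587
```

```bash
python3 st.py -125,30,24
```

```text
t 3.45 chute xyz [-125.2   -0.2   23.9] F chute [ 0.23 -0.72  0.11] gap 50.1 yaw vs chute deg -0.0 z [ 0.001 -0.    -1.   ]
-125,30,24 shift [-0.0003  0.0402 -0.0002]
```

Call:
carry_out:
  rows:
    - [0, 0.003, 0, 0, 0, 0, 50]
    - [0, 0.006, 0, 0, 0, 0, 50]
    - [0, 0.008, 0, 0, 0, 0, 50]
    - [0, 0.008, 0, 0, 0, 0, 50]

```text
time_s: 3.95
position: [0.4151, -0.1077, 0.0236]
tcp_rot: [0.129, 3.139, 0.0]
ft_force: [0.2, -0.4, 0.1]
finger_gap: 0.589
```

Call:
carry_out:
  rows:
    - [0, 0.002, 0, 0, 0, 0, 50]
    - [0, 0.004, 0, 0, 0, 0, 50]
    - [0, 0.004, 0, 0, 0, 0, 50]

```text
time_s: 4.32
position: [0.4154, -0.1053, 0.0236]
tcp_rot: [-0.13, -3.139, 0.002]
ft_force: [-0.8, -3.0, 0.1]
finger_gap: 0.585
```

Call:
carry_out:
  rows:
    - [0, 0.002, 0, 0, 0, 0, 50]
    - [0, 0.004, 0, 0, 0, 0, 50]
    - [0, 0.004, 0, 0, 0, 0, 50]

```text
time_s: 4.7
position: [0.4157, -0.1019, 0.0236]
tcp_rot: [0.13, 3.139, -0.0]
ft_force: [-1.2, -2.8, 2.2]
finger_gap: 0.584
```

```bash
python3 st.py -125,30,24
```

```text
t 4.7 chute xyz [-125.5   12.    23.6] F chute [-0.97 -2.87  2.16] gap 49.9 yaw vs chute deg 0.01 z [ 0. -0. -1.]
-125,30,24 shift [-0.0007  0.024  -0.0005]
```

Call:
carry_out:
  rows:
    - [0, 0.005, 0, 0, 0, 0, 50]
    - [0, 0.01, 0, 0, 0, 0, 50]
    - [0, 0.015, 0, 0, 0, 0, 50]
    - [0, 0.02, 0, 0, 0, 0, 50]
    - [0, 0.025, 0, 0, 0, 0, 50]
    - [0, 0.028, 0, 0, 0, 0, 50]
    - [0, 0.028, 0, 0, 0, 0, 50]

```text
time_s: 5.58
position: [0.4167, -0.0824, 0.023]
tcp_rot: [-0.131, -3.137, 0.007]
ft_force: [-0.4, -8.8, -6.9]
finger_gap: 0.587
```

```bash
python3 st.py -105,33,24; python3 - <<'E'
from plant import env
import cv2
t=env.get_image("top"); s=env.get_image("scene")
cv2.imwrite("pics/t2.png",cv2.resize(t[125:275,205:345],None,fx=4,fy=4,interpolation=cv2.INTER_CUBIC))
E
```

```text
t 5.58 chute xyz [-126.1   31.5   23. ] F chute [ 0.29 -8.83 -6.89] gap 50.1 yaw vs chute deg -0.03 z [-0.002 -0.004 -1.   ]
-105,33,24 shift [-0.0281  0.002  -0.0014]
```

View pics/t2.png

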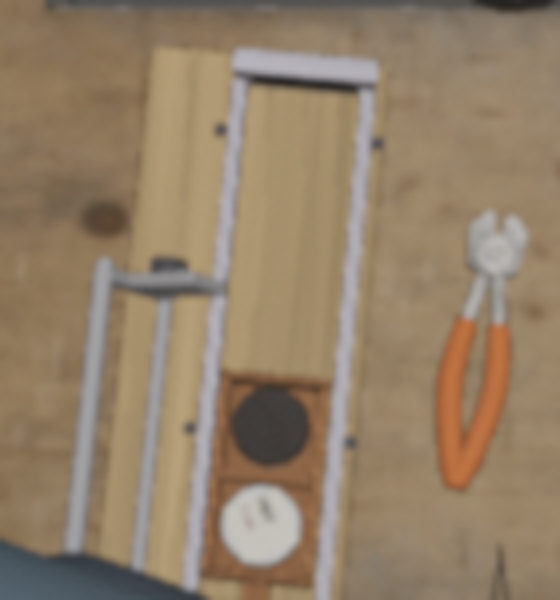

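```bash
python3 st.py; python3 - <<'E'
from h import *
from plant import env
ct=cam(env,"top")
C=lambda x,y:((x+.5)/4-.5+205,(y+.5)/4-.5+125)
for uv,z in [((103,262),47),((95,275),47),((113,278),47),((218,287),52),((228,287),60)]:
    print(uv,w2c(unproj(ct,C(*uv),z/1e3)))
# model: rail edges & tongue tip vs angle
for a in (.5,.6,.7,.8):
    o=[]
    for y,z in ((-4,41),(4,41),(-37,30),(-37,6)):
        yy=50+y*np.cos(a)+z*np.sin(a); zz=12+z*np.cos(a)-y*np.sin(a)
        u=proj(ct,c2w(40 if z==41 else 55,yy,zz))[0]; o+=[((u-[205,125])*4).round(0).tolist()]
    print(a,o)
E
```

```text
t 5.67 chute xyz [-126.1   31.4   23. ] F chute [ 0.31 -9.13 -8.17] gap 50.2 yaw vs chute deg -0.04 z [-0.002 -0.004 -1.   ]
(103, 262) [60.7 74.2 47. ]
(95, 275) [55.1 76.8 47. ]
(113, 278) [54.5 69.4 47. ]
(218, 287) [53.8 26.2 52. ]
(228, 287) [52.7 21.7 60. ]
0.5 [[115.0, 311.0], [99.0, 311.0], [202.0, 279.0], [232.0, 292.0]]
0.6 [[106.0, 311.0], [91.0, 311.0], [191.0, 278.0], [226.0, 290.0]]
0.7 [[98.0, 311.0], [85.0, 312.0], [179.0, 276.0], [219.0, 288.0]]
0.8 [[91.0, 311.0], [79.0, 313.0], [167.0, 275.0], [212.0, 286.0]]
```

Call:
carry_out:
  rows:
    - [0, 0.001, -0.001, 0, 0, 0, 51]
    - [0, 0.002, -0.001, 0, 0, 0, 52]
    - [0, 0.003, -0.001, 0, 0, 0, 53]
    - [0, 0.003, -0.001, 0, 0, 0, 53]

```text
time_s: 6.18
position: [0.4166, -0.0815, 0.0234]
tcp_rot: [-0.132, -3.136, 0.012]
ft_force: [-0.3, -12.9, -10.3]
finger_gap: 0.623
```

Call:
carry_out:
  rows:
    - [-0.005, 0, 0, 0, 0, 0, 53]
    - [-0.01, 0, 0, 0, 0, 0, 53]
    - [-0.015, 0, 0, 0, 0, 0, 53]
    - [-0.018, 0, 0, 0, 0, 0, 53]
    - [-0.018, 0, 0, 0, 0, 0, 53]

```text
time_s: 6.8
position: [0.4281, -0.0801, 0.0233]
tcp_rot: [-0.13, -3.133, 0.003]
ft_force: [-4.9, -6.5, -1.7]
finger_gap: 0.62
```

```bash
cat > pic.py <<'E'
from plant import env
import cv2,sys
t=env.get_image("top")
cv2.imwrite("pics/%s.png"%sys.argv[1],cv2.resize(t[125:275,205:345],None,fx=4,fy=4,interpolation=cv2.INTER_CUBIC))
E
python3 pic.py t3; python3 st.py
```

```text
t 6.85 chute xyz [-115.    34.7   23.4] F chute [-4.03 -7.14 -0.35] gap 52.9 yaw vs chute deg -0.0 z [-0.006 -0.002 -1.   ]
```

View pics/t3.png

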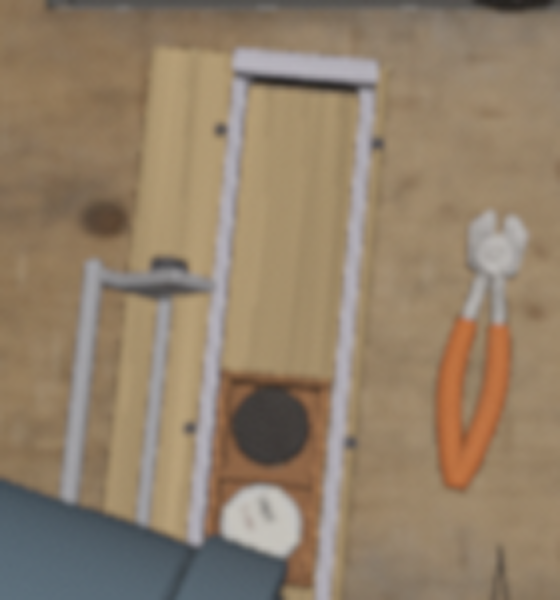

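Call:
carry_out:
  rows:
    - [-0.006, 0, 0, 0, 0, 0, 53]
    - [-0.014, 0, 0, 0, 0, 0, 53]
    - [-0.022, 0, 0, 0, 0, 0, 53]
    - [-0.03, 0, 0, 0, 0, 0, 53]
    - [-0.038, 0, 0, 0, 0, 0, 53]
    - [-0.046, 0, 0, 0, 0, 0, 53]
    - [-0.05, 0, 0, 0, 0, 0, 53]
    - [-0.05, 0, 0, 0, 0, 0, 53]

```text
time_s: 7.85
position: [0.4638, -0.0827, 0.0229]
tcp_rot: [-0.13, -3.13, 0.002]
ft_force: [-8.9, -6.9, 0.4]
finger_gap: 0.618
```

```bash
python3 pic.py t4; python3 st.py
```

```text
t 7.9 chute xyz [-79.2  35.   22.9] F chute [-6.15 -6.9  -0.04] gap 52.6 yaw vs chute deg -0.01 z [-0.009 -0.001 -1.   ]
```

View pics/t4.png

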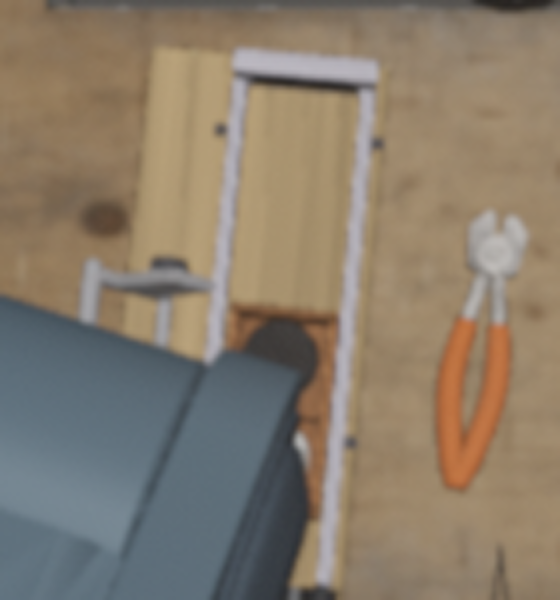

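Call:
carry_out:
  rows:
    - [-0.006, 0, -0.001, 0, 0, 0, 53]
    - [-0.016, 0, -0.001, 0, 0, 0, 53]
    - [-0.026, 0, -0.001, 0, 0, 0, 53]
    - [-0.036, 0, -0.001, 0, 0, 0, 53]
    - [-0.046, 0, -0.001, 0, 0, 0, 53]
    - [-0.056, 0, -0.001, 0, 0, 0, 53]
    - [-0.066, 0, -0.001, 0, 0, 0, 53]
    - [-0.076, 0, -0.001, 0, 0, 0, 53]

```text
time_s: 8.9
position: [0.5206, -0.0875, 0.0233]
tcp_rot: [-0.13, -3.13, 0.001]
ft_force: [-7.5, -6.4, -0.9]
finger_gap: 0.618
```

```bash
python3 pic.py t5; python3 st.py
```

```text
t 8.95 chute xyz [-20.8  34.8  23.5] F chute [-5.37 -7.42 -1.19] gap 53.1 yaw vs chute deg -0.01 z [-0.007 -0.001 -1.   ]
```

View pics/t5.png

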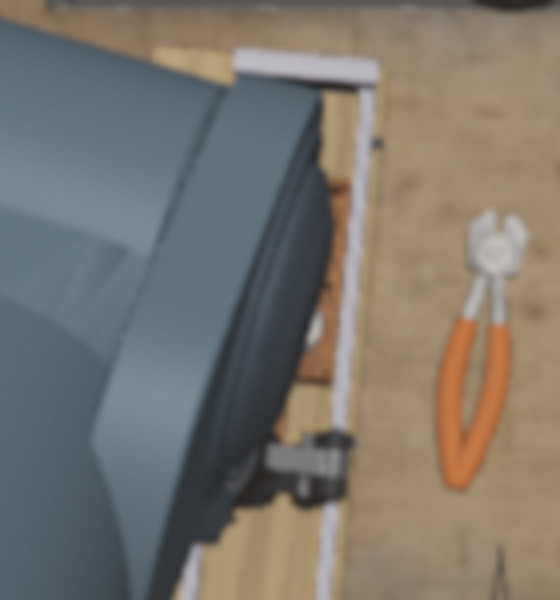

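```bash
cat > pt.py <<'E'
from h import *
from plant import env
import sys
ct=cam(env,"top")
for a in sys.argv[1:]:
    x,y,z=map(float,a.split(",")); print(a,w2c(unproj(ct,((x+.5)/4-.5+205,(y+.5)/4-.5+125),z/1e3)))
E
python3 pt.py 345,182,28 328,383,28 305,84,30 225,375,28
```

```text
345,182,28 [107.5 -20.9  28. ]
328,383,28 [ 22.3 -21.5  28. ]
305,84,30 [147.5  -0.4  30. ]
225,375,28 [21.7 21.1 28. ]
```

Call:
carry_out:
  rows:
    - [-0.008, 0, 0, 0, 0, 0, 53]
    - [-0.016, 0, 0, 0, 0, 0, 53]
    - [-0.024, 0, 0, 0, 0, 0, 53]
    - [-0.032, 0, 0, 0, 0, 0, 53]
    - [-0.038, 0, 0, 0, 0, 0, 53]
    - [-0.042, 0, 0, 0, 0, 0, 53]
    - [-0.042, 0, 0, 0, 0, 0, 53]

```text
time_s: 9.82
position: [0.5517, -0.0903, 0.0234]
tcp_rot: [-0.13, -3.13, 0.002]
ft_force: [-8.7, -6.2, 1.5]
finger_gap: 0.622
```

```bash
python3 pic.py t6; python3 st.py
```

```text
t 9.88 chute xyz [ 9.1 34.8 23.4] F chute [-7.13 -5.73  1.09] gap 52.3 yaw vs chute deg -0.03 z [-0.009 -0.001 -1.   ]
```

View pics/t6.png

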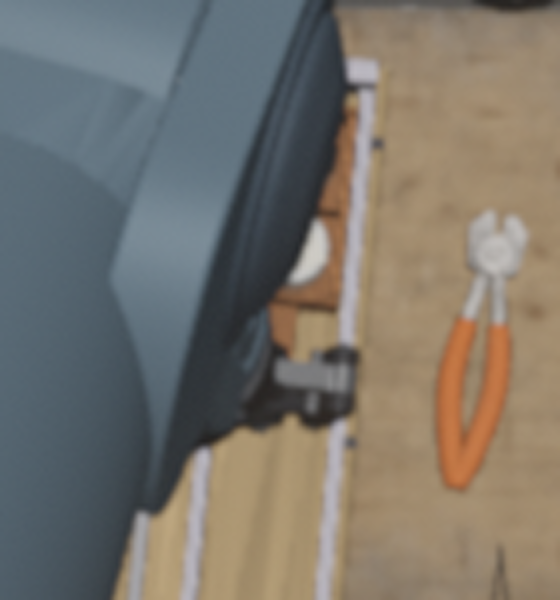

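Call:
carry_out:
  rows:
    - [-0.004, 0, 0, 0, 0, 0, 53]
    - [-0.008, 0, 0, 0, 0, 0, 53]
    - [-0.011, 0, 0, 0, 0, 0, 53]
    - [-0.011, 0, 0, 0, 0, 0, 53]

```text
time_s: 10.38
position: [0.5597, -0.0909, 0.0234]
tcp_rot: [-0.13, -3.129, 0.002]
ft_force: [-8.4, -5.9, 2.0]
finger_gap: 0.619
```

Call:
carry_out:
  rows:
    - [-0.002, 0, 0, 0, 0, 0, 53]
    - [-0.003, 0, 0, 0, 0, 0, 53]
    - [-0.003, 0, 0, 0, 0, 0, 53]

```text
time_s: 10.75
position: [0.5613, -0.0911, 0.0234]
tcp_rot: [-0.131, -3.128, 0.002]
ft_force: [-9.9, -5.6, 3.2]
finger_gap: 0.618
```

```bash
python3 pic.py t7; python3 st.py
```

```text
t 10.8 chute xyz [18.7 34.8 23.5] F chute [-8.81 -6.69  3.73] gap 52.8 yaw vs chute deg -0.05 z [-0.011 -0.001 -1.   ]
```

View pics/t7.png

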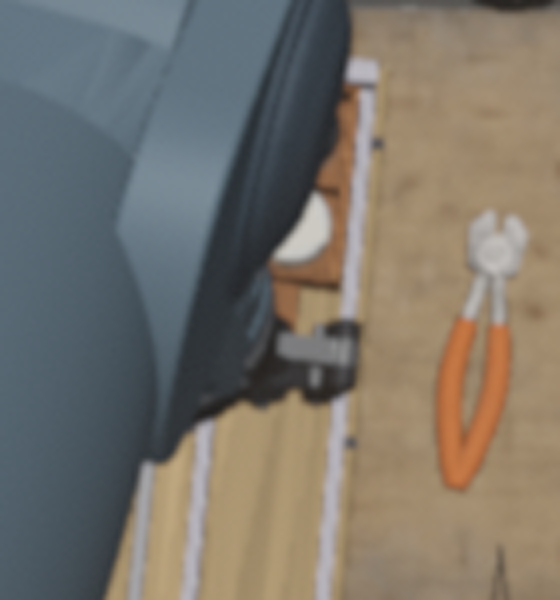

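Call:
carry_out:
  rows:
    - [-0.001, 0, 0, 0, 0, 0, 53]
    - [-0.002, 0, 0, 0, 0, 0, 53]
    - [-0.002, 0, 0, 0, 0, 0, 53]

```text
time_s: 11.18
position: [0.5614, -0.0911, 0.0234]
tcp_rot: [-0.131, -3.126, 0.002]
ft_force: [-12.2, -5.1, 6.3]
finger_gap: 0.623
```

Call:
carry_out:
  rows:
    - [-0.001, 0, 0, 0, 0, 0, 53]
    - [-0.002, 0, 0, 0, 0, 0, 53]
    - [-0.002, 0, 0, 0, 0, 0, 53]

```text
time_s: 11.55
position: [0.5614, -0.0911, 0.0233]
tcp_rot: [-0.132, -3.123, 0.002]
ft_force: [-16.3, -5.1, 10.5]
finger_gap: 0.62
```

```bash
python3 st.py;  python3 pt.py 336,285,28 
```

```text
t 11.55 chute xyz [18.8 34.8 23.3] F chute [-15.84  -6.48  10.51] gap 52.9 yaw vs chute deg -0.09 z [-0.016 -0.001 -1.   ]
336,285,28 [ 63.5 -21.1  28. ]
```

Call:
carry_out:
  rows:
    - [0.004, 0, 0, 0, 0, 0, 53]
    - [0.008, 0, 0, 0, 0, 0, 53]
    - [0.013, 0, 0, 0, 0, 0, 53]
    - [0.016, 0, 0, 0, 0, 0, 53]
    - [0.016, 0, 0, 0, 0, 0, 53]

```text
time_s: 12.18
position: [0.56, -0.0927, 0.0255]
tcp_rot: [0.132, 3.135, -0.007]
ft_force: [4.0, -9.8, -4.3]
finger_gap: 0.62
```

```bash
python3 pic.py t8; python3 st.py
```

```text
t 12.22 chute xyz [17.5 33.1 25.4] F chute [ 4.31 -9.07 -3.52] gap 53.1 yaw vs chute deg -0.1 z [ 0.003 -0.005 -1.   ]
```

View pics/t8.png

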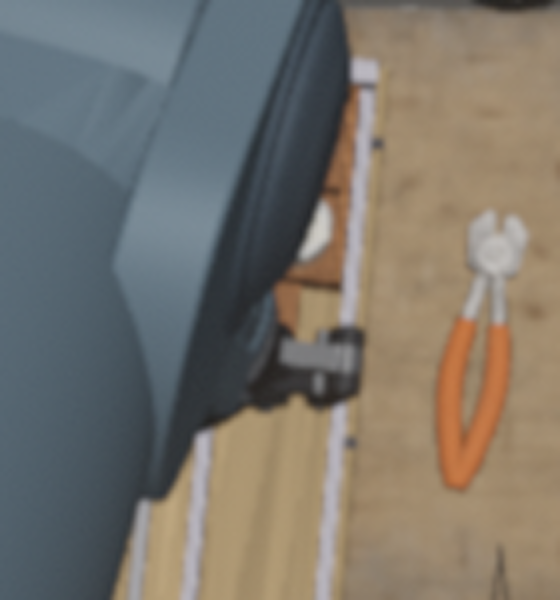

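Call:
carry_out:
  rows:
    - [0.003, 0, 0, 0, 0, 0, 53]
    - [0.006, 0, 0, 0, 0, 0, 53]
    - [0.01, 0, 0, 0, 0, 0, 53]
    - [0.01, 0, 0, 0, 0, 0, 53]

```text
time_s: 12.72
position: [0.5531, -0.0915, 0.026]
tcp_rot: [0.132, 3.134, -0.005]
ft_force: [3.3, -8.1, -0.8]
finger_gap: 0.621
```

```bash
python3 pic.py t9; python3 st.py
```

```text
t 12.78 chute xyz [10.6 33.7 26. ] F chute [ 4.45 -7.06 -0.81] gap 53.1 yaw vs chute deg -0.07 z [ 0.005 -0.003 -1.   ]
```

View pics/t9.png

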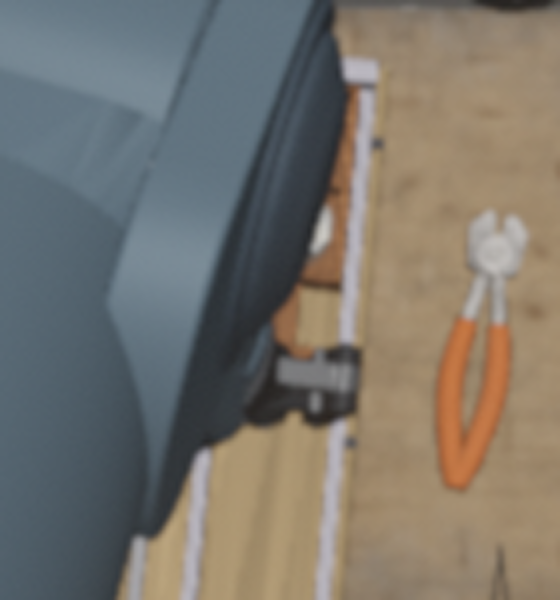

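Call:
carry_out:
  rows:
    - [0, -0.006, 0, 0, 0, 0, 53]
    - [0, -0.012, 0, 0, 0, 0, 53]
    - [0, -0.018, 0, 0, 0, 0, 53]
    - [0, -0.025, 0, 0, 0, 0, 53]
    - [0, -0.032, 0, 0, 0, 0, 53]
    - [0, -0.04, 0, 0, 0, 0, 53]
    - [0, -0.046, 0, 0, 0, 0, 53]
    - [0, -0.046, 0, 0, 0, 0, 53]

```text
time_s: 13.78
position: [0.5472, -0.1239, 0.0246]
tcp_rot: [-0.13, -3.138, -0.002]
ft_force: [0.4, -0.4, 0.6]
finger_gap: 0.619
```

```bash
python3 st.py
```

```text
t 13.78 chute xyz [ 7.4  0.9 24.6] F chute [ 0.47 -0.33  0.63] gap 52.9 yaw vs chute deg -0.02 z [-0.001  0.001 -1.   ]
```

Call:
carry_out:
  rows:
    - [0, 0, -0.015, 0, 0, 0, 53]
    - [0, 0, -0.05, 0, 0, 0, 53]
    - [0, 0, -0.1, 0, 0, 0, 53]
    - [0, 0, -0.16, 0, 0, 0, 53]
    - [0, 0, -0.22, 0, 0, 0, 53]
    - [0.05, 0.06, -0.26, 0, 0, 0, 53]
    - [0.1, 0.13, -0.26, 0, 0, 0, 53]
    - [0.12, 0.2, -0.26, 0, 0, 0, 53]

```text
time_s: 14.78
position: [0.4691, 0.0342, 0.2216]
tcp_rot: [0.132, 3.137, 0.001]
ft_force: [1.1, 0.2, -0.8]
finger_gap: 0.621
```

Call:
carry_out:
  rows:
    - [0.03, 0.07, 0, 0, 0, 0, 53]
    - [0.03, 0.14, 0, 0, 0, 0, 53]
    - [0.03, 0.2, 0, 0, 0, 0, 53]
    - [0.03, 0.26, 0, 0, 0, 0, 53]
    - [0.03, 0.32, 0, 0, 0, 0, 53]
    - [0.03, 0.32, 0, 0, 0, 0, 53]

```text
time_s: 15.52
position: [0.4675, 0.2767, 0.2206]
tcp_rot: [0.123, 3.139, 0.002]
ft_force: [0.1, -0.6, -0.2]
finger_gap: 0.621
```

```bash
python3 st.py; python3 pic.py t10; python3 - <<'E'
from plant import env
import cv2
s=env.get_image("scene")
cv2.imwrite("pics/s10.png",cv2.resize(s[195:310,230:350],None,fx=5.2,fy=5.2,interpolation=cv2.INTER_CUBIC))
E
```

```text
t 15.53 chute xyz [-105.1  393.5  220.6] F chute [ 0.13 -0.56 -0.22] gap 53.0 yaw vs chute deg 0.26 z [ 0.001  0.001 -1.   ]
```

View pics/t10.png

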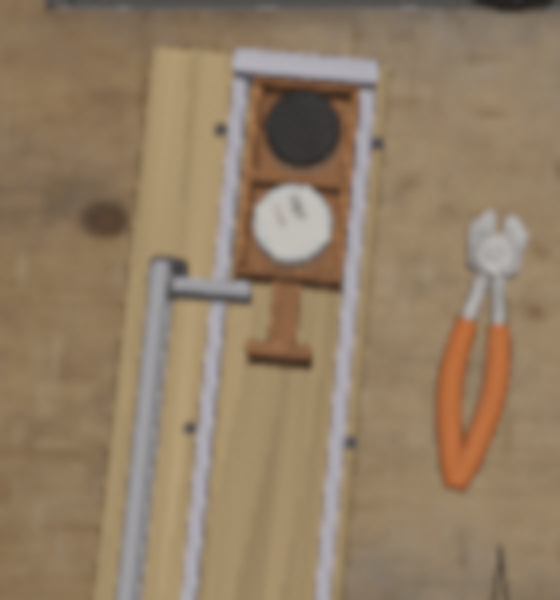

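View pics/s10.png

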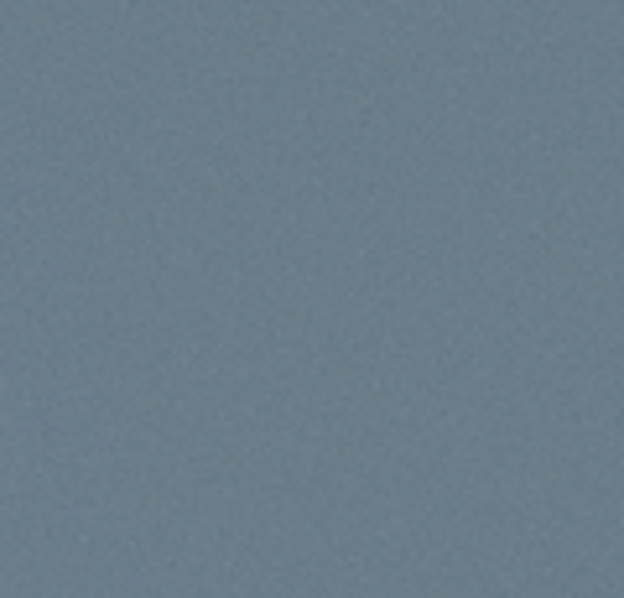

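```bash
python3 pt.py 246,357,40 311,366,40 237,277,28 341,285,28 252,80,28 356,89,28 305,84,30; python3 - <<'E'
from plant import env
import cv2
t=env.get_image("top")
cv2.imwrite("pics/t11.png",cv2.resize(t[130:225,240:310],None,fx=6.3,fy=6.3,interpolation=cv2.INTER_CUBIC))
E
```

```text
246,357,40 [28.2 12.7 40. ]
311,366,40 [ 26.9 -14.   40. ]
237,277,28 [63.1 20.2 28. ]
341,285,28 [ 63.7 -23.1  28. ]
252,80,28 [147.8  22.1  28. ]
356,89,28 [147.8 -21.9  28. ]
305,84,30 [147.5  -0.4  30. ]
```

View pics/t11.png

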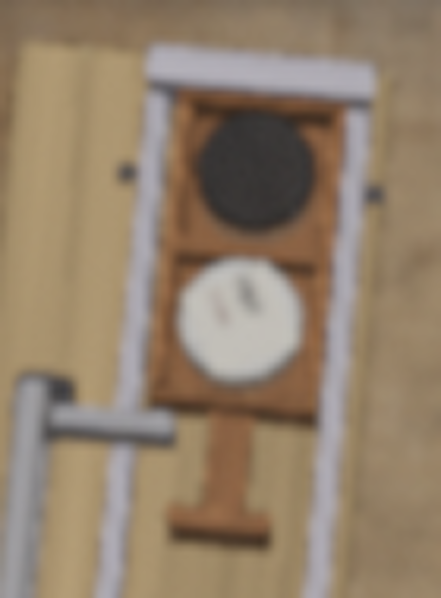

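```bash
python3 st.py; python3 -c "
from plant import env
print(env.close_job())"
```

```text
t 15.68 chute xyz [-104.9  390.2  220.4] F chute [0.07 0.19 0.38] gap 53.0 yaw vs chute deg 0.0 z [-0. -0. -1.]
the job is handed in; nothing more can be done
None
```

The rack is home against the end stop with the gate shut behind it, and the job was handed in at 15.7 s of the 42 s allowed.

**What I did:** With the fingers spread to 50–53 mm, one fingertip held the rail out at about 0.7 rad. The other finger pushed the rack by its tail plate until it stalled against the stop at about 16 N. I backed off about 8 mm, let the gate close gently, then lifted the arm clear.

**Last checks:**
- **Rack:** in the last top view it is flush with the stop. The box rear measures x ≈ 63.4 mm and the plate about 27.5 mm. Home would be 64 and 29 mm, so both agree within the 2 mm calibration.
- **Gate:** the tongue is back at its shut pixel position, with the box about 6 mm beyond it.
- **Jars and snips:** the jars are in their compartments and the snips lie where they were. The tweezers were mostly outside the last picture, so I did not check them fully; the arm never came low near them.
- **Robot:** it was clear of everything, with wrist forces near zero.

**Checks that failed or were limited:**
- The arm blocked the scene camera at the end, so the final check rests on the top view alone.
- The arm also hid the tongue in the top view for the last part of the push. I judged the gate open there from the steady TCP position and the 6–7 N rail force.
- As I backed off, the rail friction briefly pulled the finger in by about 1.7 mm. I put the gate at about 0.66 rad then, still above the 0.6 the rack needs.

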